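# Line up the painted panels on the drawing board

### The arm

A 6-joint arm with a two-finger parallel gripper is mounted at the origin on the work surface. World frame = base frame: x ahead of the robot, y to its left, z up, the work surface at z = 0. Lengths are in m, angles in rad, forces in N, time in s.
With the tool pointing down it reaches from about 0.35 to 0.85 m from the base axis. Payload 8.1 kg.
Tool frame: the origin (TCP) lies at the centre of the arm's flange, where the gripper is bolted on; the fingertips stand 186 mm ahead of it and the grasp point (between the pads) lies 167 mm ahead of it; z points along the fingers, y is the line along which they close (so a half turn about z gives the same grasp; the last joint's range is limited). The gripper opens to 93 mm and grips with 3 to 60 N. Pads are 15 mm wide; open, the fingers measure 128 mm over their backs; the gripper's body (75 mm by 188 mm) begins 65 mm behind the grasp point.
Start: joints at [1.147, 0.13, 1.488, -0, 1.523, -0.085], TCP at [0.199, 0.566, 0.405] pointing down, gripper open.
Joint ranges: [-2.96, 2.96], [-0.89, 2.26], [0.02, 2.5], [-1.34, 4.48], [0, 2.73], [-2.66, 2.66]. Speed limits (rad/s): [2.39, 2.39, 2.79, 3.14, 3.14, 3.14].

### API

Orientations are given as a rotation vector (axis times angle).
In Python, from plant import robot gives the robot as it stands.
- The arm moves only by the tool apply_moves, never from a script. Its argument "series" is a list of rows, each a list of 2 entries, a list of its own where there are three numbers: the shift along the tool's x, y, z in mm, then the turn, a rotation vector about the tool's x, y, z in rad. A call has 1 to 12 rows; each row shifts and turns the commanded pose from where the row before left it, along the tool's axes as they then stand; what a row does not reach is not made up. A row lasts 1/12 s, in which the tool goes at most 41.7 mm and 7.16 degrees, less where a joint would pass 70% of its speed; a pose out of reach is approached as far as the arm can. A call is refused whole if a number of a shift passes 41.7 or a number of a turn 0.125, either way. A call with a gripper value outside its range is refused whole. "claw" is the opening, from 0 (shut) to 1 (fully open), set as the call begins (left out, the last holds). The fingers move at their own pace and stop on an object; "newtons" is the grip in N (left out, the last holds). Time passes only in rows, so rows that do not move let the fingers close. It gives the time, the measured TCP pose, the force, the opening and the grip force at its end, in the units of the state.
- robot.read_state(): the state, without advancing time (a new reading comes with each control period).
- robot.read_camera(name): name is "side" or "top" or "wrist"; returns (picture, depth): 480x640x3 uint8, blue, green, red; 480x640 float32, m along the optical axis (not along the pixel's ray), 0 where there is no reading.
- robot.calibration(name): a dict with "fx", "fy", "cx", "cy" (pixels), "extrinsics" (4x4, takes a point from world to camera coordinates). Camera axes: x right, y down, z forward; pixel columns grow to the right and rows downward; lengths in m; the calibration is good to about 2 mm. A picture is of the moment at which its call begins: read the wrist's pose just before it. calibration takes no time and is no camera call; for the wrist camera it gives the pose at the moment of the call.
- robot.close_job(): hands the job in; it is judged then, once.
The state is a dict: "t": time; "q": joint angles; "dq": joint speeds; "joint_torque": joint torques, N m; "tool_pos": TCP position; "orientation": TCP orientation; "force": force on the tool from outside, world axes, zero at the start; "wrist_torque": the same for the moment, N m; "opening": finger opening in m; "gripper_force": force on a finger pad.
Only numpy, scipy, OpenCV 4.12 (cv2) and the standard library are available. Lean on these libraries where they do the work, as an engineer would, in place of code of your own. Each camera call takes 0.05 s, during which the arm holds its last target. There are 200 camera calls.

### The job

Set the four painted panels side by side in a straight, even row on the sloping drawing board: lying flat with the painted side up, long sides running straight up the slope, lower end touching the ledge, and one panel centred on each of the four red marks, in any order. Do not bump the lamp over the board, and leave everything else on the table where it is.

Things in the scene. Friction and masses are not known exactly. Their poses are not given: they have to be found in the camera images.
- board: Fixed drawing board sloping 25 deg, rising away from the robot, turned up to 7 deg. Paper-covered face 250 mm up the slope, 420 wide. Origin on the face, mid-width at the foot of the ledge, about 28 mm over the table; x up the slope, y left along the ledge, z out of the face. Ledge: x -14 to 0, standing 12 mm out of the face. Two 60 mm wide clips at x 227 to 262, up to 33 mm high.
- mark0 (a point): Red mark 1 of 4, counted from the right (board y = -138 mm): a red tick on the ledge and a red line on the face at board x 123 to 157 mm, both 4 mm wide. The point is at the foot of the ledge on the face, axes as the board's. A panel in place has its origin 55 mm up the slope (x) from here, at y = 0, z = 0.
- mark1 (a point): Red mark 2 of 4, counted from the right (board y = -46 mm): a red tick on the ledge and a red line on the face at board x 123 to 157 mm, both 4 mm wide. The point is at the foot of the ledge on the face, axes as the board's. A panel in place has its origin 55 mm up the slope (x) from here, at y = 0, z = 0.
- mark2 (a point): Red mark 3 of 4, counted from the right (board y = 46 mm): a red tick on the ledge and a red line on the face at board x 123 to 157 mm, both 4 mm wide. The point is at the foot of the ledge on the face, axes as the board's. A panel in place has its origin 55 mm up the slope (x) from here, at y = 0, z = 0.
- mark3 (a point): Red mark 4 of 4, counted from the right (board y = 138 mm): a red tick on the ledge and a red line on the face at board x 123 to 157 mm, both 4 mm wide. The point is at the foot of the ledge on the face, axes as the board's. A panel in place has its origin 55 mm up the slope (x) from here, at y = 0, z = 0.
- panel_red: Painted wooden panel, plywood edges, face mostly red with yellow at one end and a yellow diamond; 110 mm long (its x), 56 mm wide (its y), 22 mm thick (its z), 90 g nominal. Origin: centre of its underside; z points out of the painted face. Starts lying askew on the drawing board's face, up the slope from the ledge, where friction holds it.
- panel_blue: Painted wooden panel, plywood edges, face mostly blue with white at one end and a white diamond; 110 mm long (its x), 56 mm wide (its y), 22 mm thick (its z), 90 g nominal. Origin: centre of its underside; z points out of the painted face. Starts lying askew on the drawing board's face, up the slope from the ledge, where friction holds it.
- panel_green: Painted wooden panel, plywood edges, face mostly green with yellow at one end and a yellow diamond; 110 mm long (its x), 56 mm wide (its y), 22 mm thick (its z), 90 g nominal. Origin: centre of its underside; z points out of the painted face. Starts lying flat on the table to the robot's right, turned up to 30 degrees either way; the two table panels may swap places.
- panel_orange: Painted wooden panel, plywood edges, face mostly orange with blue at one end and a blue diamond; 110 mm long (its x), 56 mm wide (its y), 22 mm thick (its z), 90 g nominal. Origin: centre of its underside; z points out of the painted face. Starts lying flat on the table to the robot's right, turned up to 30 degrees either way; the two table panels may swap places.
- lamp_tube: Grey lamp tube fixed over the board, 24 mm thick, 470 mm long along its y. Origin: its middle. It lies at board x = 170, z = 195 mm, on two posts (22 x 12 mm) square to the board at board x = 170, y = -228 and +228 mm. It leaves no room for a gripper straight down over the row, but room for one square to the board's face.
- ink: Bystander: closed ink jar, 54 mm across, 85 mm tall, standing on the table to the right. Origin: centre of its underside.
- brush_mug: Bystander: blue mug with brushes, 76 mm across, brushes to 150 mm high and leaning out within the rim's width. Origin: centre of its underside.
- eraser: Bystander: white eraser, 26 (x) by 60 (y) by 14 mm, among the things on the right. Origin: centre of its underside.
- pastel_box: Bystander: card box of pastels, 70 (x) by 160 (y) by 34 mm, on the table between the robot and the board. Origin: centre of its underside.
- water_jar: Bystander: closed glass jar with a white lid, 80 mm across, 120 mm tall, left of the board. Origin: centre of its underside.
Not all that is in view belongs to the job. What is shaped like the panel_red but purple is not meant.

How it is judged:
At the end, for the whole second after the job is handed in: On each of the four marks lies one panel, painted side up: centred within 7 mm along the ledge, its lower end within 6 mm of the ledge, flat on the face within 4 mm, its long side within 4 degrees of straight up the slope; all panels at rest and let go (((x of panel_red in the frame of mark0 between 0.05 and 0.061 m and y of panel_red in the frame of mark0 between -0.007 and 0.007 m and z of panel_red in the frame of mark0 between -0.004 and 0.004 m) or (x of panel_blue in the frame of mark0 between 0.05 and 0.061 m and y of panel_blue in the frame of mark0 between -0.007 and 0.007 m and z of panel_blue in the frame of mark0 between -0.004 and 0.004 m) or (x of panel_green in the frame of mark0 between 0.05 and 0.061 m and y of panel_green in the frame of mark0 between -0.007 and 0.007 m and z of panel_green in the frame of mark0 between -0.004 and 0.004 m) or (x of panel_orange in the frame of mark0 between 0.05 and 0.061 m and y of panel_orange in the frame of mark0 between -0.007 and 0.007 m and z of panel_orange in the frame of mark0 between -0.004 and 0.004 m)) and ((x of panel_red in the frame of mark1 between 0.05 and 0.061 m and y of panel_red in the frame of mark1 between -0.007 and 0.007 m and z of panel_red in the frame of mark1 between -0.004 and 0.004 m) or (x of panel_blue in the frame of mark1 between 0.05 and 0.061 m and y of panel_blue in the frame of mark1 between -0.007 and 0.007 m and z of panel_blue in the frame of mark1 between -0.004 and 0.004 m) or (x of panel_green in the frame of mark1 between 0.05 and 0.061 m and y of panel_green in the frame of mark1 between -0.007 and 0.007 m and z of panel_green in the frame of mark1 between -0.004 and 0.004 m) or (x of panel_orange in the frame of mark1 between 0.05 and 0.061 m and y of panel_orange in the frame of mark1 between -0.007 and 0.007 m and z of panel_orange in the frame of mark1 between -0.004 and 0.004 m)) and ((x of panel_red in the frame of mark2 between 0.05 and 0.061 m and y of panel_red in the frame of mark2 between -0.007 and 0.007 m and z of panel_red in the frame of mark2 between -0.004 and 0.004 m) or (x of panel_blue in the frame of mark2 between 0.05 and 0.061 m and y of panel_blue in the frame of mark2 between -0.007 and 0.007 m and z of panel_blue in the frame of mark2 between -0.004 and 0.004 m) or (x of panel_green in the frame of mark2 between 0.05 and 0.061 m and y of panel_green in the frame of mark2 between -0.007 and 0.007 m and z of panel_green in the frame of mark2 between -0.004 and 0.004 m) or (x of panel_orange in the frame of mark2 between 0.05 and 0.061 m and y of panel_orange in the frame of mark2 between -0.007 and 0.007 m and z of panel_orange in the frame of mark2 between -0.004 and 0.004 m)) and ((x of panel_red in the frame of mark3 between 0.05 and 0.061 m and y of panel_red in the frame of mark3 between -0.007 and 0.007 m and z of panel_red in the frame of mark3 between -0.004 and 0.004 m) or (x of panel_blue in the frame of mark3 between 0.05 and 0.061 m and y of panel_blue in the frame of mark3 between -0.007 and 0.007 m and z of panel_blue in the frame of mark3 between -0.004 and 0.004 m) or (x of panel_green in the frame of mark3 between 0.05 and 0.061 m and y of panel_green in the frame of mark3 between -0.007 and 0.007 m and z of panel_green in the frame of mark3 between -0.004 and 0.004 m) or (x of panel_orange in the frame of mark3 between 0.05 and 0.061 m and y of panel_orange in the frame of mark3 between -0.007 and 0.007 m and z of panel_orange in the frame of mark3 between -0.004 and 0.004 m)) and angle between the x axis of each of panel_red, panel_blue, panel_green, panel_orange and the x axis of board, either way round below 0.07 rad and angle between each of panel_red, panel_blue, panel_green, panel_orange's own z axis and vertical below 0.55 rad and linear speed of each of panel_red, panel_blue, panel_green, panel_orange below 0.01 m/s); the robot touches nothing.
It fails at once if a bystander on the table is moved by more than 25 mm (distance of any of ink, brush_mug, eraser, pastel_box, water_jar from where it was at the start of the episode above 0.025 m).
It fails at once if a bystander is tipped by more than 20 degrees (angle between any of ink, brush_mug, eraser, pastel_box, water_jar's own z axis and vertical above 0.35 rad).
It fails at once if the lamp over the board is bumped (more than 5 N) (contact force between lamp_tube and the arm above 5 N or contact force between lamp_tube and the fingers above 5 N).
It also fails if it takes over 72 s, if anything falls off the work surface, if the arm or the gripper's body presses on something with over 40 N, if the wrist force passes 120 N, or if a joint passes its speed limit or range.

## Working session

There is one attempt and no reset: what is moved stays moved. The work goes in short steps, Python scripts to look and compute and a tool call to move; the robot and the scene stay as the last step left them, time stands still between calls to the robot, and variables do not carry over. Pictures are saved under pics/ and viewed, at most 10 in all, crops included, and the job is handed in when it is done.

Besides the shell and the picture viewer there is one more tool, called by a JSON object that holds its "op" and its "data", one argument or row to a line. apply_moves: Moves the arm, as the interface text tells. Its arguments: {"type":"object","properties":{"series":{"type":"array"},"claw":{"type":"number"},"newtons":{"type":"number"}},"required":["series"]}

```bash
ls; mkdir -p pics
python3 - <<'E'
from plant import robot
import cv2,numpy as np
print(robot.read_state())
for n in("top","side","wrist"):
    c=robot.calibration(n);print(n,c)
    p,d=robot.read_camera(n);cv2.imwrite(f"pics/{n}0.png",p);np.savez(f"{n}0.npz",p=p,d=d,E=c["extrinsics"])
E
```

```text
pics
{'t': 0.0, 'q': array([ 1.14658795e+00,  1.31160018e-01,  1.48923268e+00,  8.50769745e-06,
        1.52297214e+00, -8.53627733e-02]), 'dq': array([ 0.00043198,  0.00186789,  0.0001719 ,  0.00166017, -0.00204832,
        0.00069708]), 'joint_torque': array([ 1.13294365e-03, -5.59808886e+01, -4.91770577e+01,  7.70219578e-02,
        3.50658351e-02, -1.61876078e-04]), 'tool_pos': array([0.19930805, 0.56570527, 0.40371341]), 'orientation': array([-5.29638495e-01, -3.09616252e+00,  2.69012262e-03]), 'force': array([-0.02755063,  0.10056043,  0.60999629]), 'wrist_torque': array([-0.03353344,  0.04117033, -0.02859681]), 'gripper_force': 0.0, 'opening': 0.09312388414967512}
top {'fx': 465.3059730662727, 'fy': 465.3059730662727, 'cx': 310.1473546811038, 'cy': 245.98579355905025, 'extrinsics': array([[ 0.02686413, -0.99963151,  0.00389475,  0.00792861],
       [-0.99763195, -0.02705676, -0.06323303,  0.57391373],
       [ 0.06331511, -0.00218683, -0.99799119,  1.18631533],
       [ 0.        ,  0.        ,  0.        ,  1.        ]])}
side {'fx': 522.0141381090109, 'fy': 522.0141381090109, 'cx': 324.1893326323666, 'cy': 245.83001189875182, 'extrinsics': array([[ 0.75085008, -0.66018654,  0.01943946, -0.39484561],
       [-0.36052605, -0.43434287, -0.82544972,  0.35303503],
       [ 0.55339419,  0.61278056, -0.56414082,  0.99386117],
       [ 0.        ,  0.        ,  0.        ,  1.        ]])}
wrist {'fx': 374.59800277031866, 'fy': 374.59800277031866, 'cx': 321.65580072808353, 'cy': 237.90514188898095, 'extrinsics': array([[ 0.33242345,  0.94312963, -0.00107066, -0.59877481],
       [ 0.90582446, -0.31895801,  0.27883299, -0.03131373],
       [ 0.26263416, -0.09366046, -0.96033901,  0.3913674 ],
       [ 0.        ,  0.        ,  0.        ,  1.        ]])}
```

View pics/top0.png

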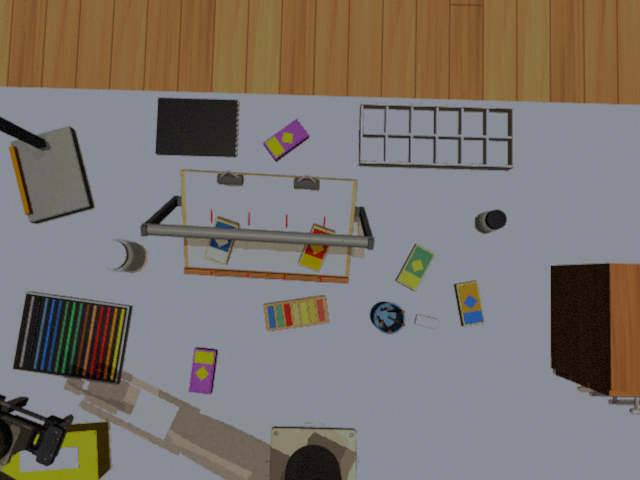

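View pics/side0.png

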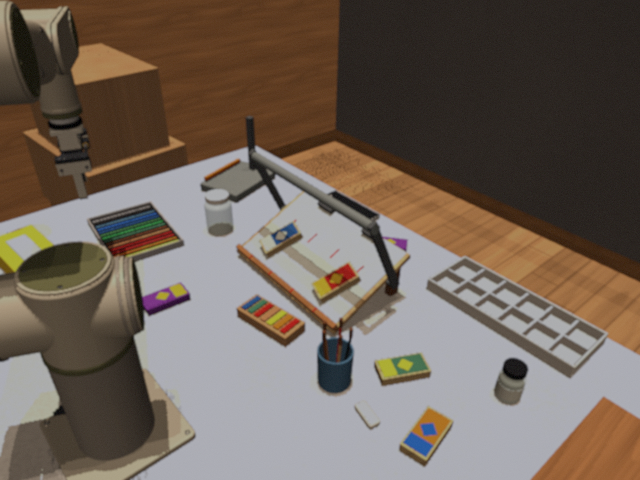

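The pictures show blue at top (222,242) and side (281,238), and red at (317,248) and (335,281), both on the board. On the table, green is at (415,267) and (402,368), and orange at (470,302) and (427,434).

Possible confusions:
- Purple decoys at top (286,140) and (203,371)
- Red and yellow pastels at (297,313)
- Blue mug at (387,317)

I'll choose by main colour and location.

```bash
cat > h.py <<'E'
import numpy as np,cv2
from plant import robot
from scipy.spatial.transform import Rotation as R
from scipy.optimize import least_squares
def rays(cal,uv):
    uv=np.atleast_2d(uv).astype(float);E=cal["extrinsics"]
    d=np.c_[(uv[:,0]-cal["cx"])/cal["fx"],(uv[:,1]-cal["cy"])/cal["fy"],np.ones(len(uv))]
    return -E[:3,:3].T@E[:3,3], d@E[:3,:3]
def onplane(cal,uv,T,h):   # points in frame T on its plane z=h
    o,d=rays(cal,uv);Ti=np.linalg.inv(T);o=Ti[:3,:3]@o+Ti[:3,3];d=d@Ti[:3,:3].T
    return o+d*((h-o[2])/d[:,2])[:,None]
def frame(x,y,z,yaw,pitch):
    T=np.eye(4);T[:3,:3]=R.from_euler("ZY",[yaw,-pitch]).as_matrix();T[:3,3]=x,y,z;return T
HUE={"red":(0,8),"yellow":(22,35),"green":(40,80),"blue":(98,125),"orange":(9,20)}
def mask(p,name,s=120,v=50):
    h=cv2.cvtColor(p,cv2.COLOR_BGR2HSV);a,b=HUE[name]
    m=cv2.inRange(h,(a,s,v),(b,255,255))
    if name=="red":m|=cv2.inRange(h,(172,s,v),(180,255,255))
    return m
E
python3 - <<'E'
from h import *
f=np.load("top0.npz");p,d=f["p"],f["d"];c=robot.calibration("top")
m=mask(p,"red",110,60);m[:195]=0;m[290:]=0;m[:,:175]=0;m[:,360:]=0
n,l,st,ce=cv2.connectedComponentsWithStats(m)
for i in range(1,n):
    if st[i,4]>3:print(st[i],ce[i].round(1))
# plane fit of paper by depth
pts=[]
for u0,v0,u1,v1 in[(195,180,215,205),(255,195,290,215),(330,190,350,225),(240,250,295,265)]:
    vv,uu=np.mgrid[v0:v1,u0:u1];z=d[v0:v1,u0:u1].ravel();uv=np.c_[uu.ravel(),vv.ravel()]
    k=z>0;o,r=rays(c,uv[k]);pts.append(o+r*z[k][:,None])
P=np.vstack(pts)
q=P.mean(0);
for _ in range(4):
    q=P.mean(0);nn=np.linalg.svd(P-q,full_matrices=False)[2][2];nn*=np.sign(nn[2]);e=(P-q)@nn;print(len(P),e.std());P=P[abs(e)<.006]
print(q,nn,np.degrees(np.arccos(nn[2])),"yaw",np.degrees(np.arctan2(-nn[1],-nn[0])))
def xyz(u,v):
    o,r=rays(c,[u,v]);return (o+r*np.median(d[v-1:v+2,u-1:u+2]))[0]
for a in[(222,220),(415,267),(470,302),(297,300)]:print(a,xyz(*a).round(3))
E
```

```text
[211 211   1  12  12] [211.  216.5]
[248 213   2  12  18] [248.7 219.5]
[286 215   1  12  12] [286.  220.5]
[323 217   2  10  11] [323.9 221.9]
[313 229  15   5  46] [318.6 231.6]
[305 245  22  14 120] [316.  251.6]
[211 271   2   4   7] [211.4 272.7]
[247 273   2   4   8] [247.5 274.5]
[283 275   2   5   8] [283.6 277. ]
[320 277   2   5   8] [320.4 279.4]
2713 0.0020215011760256747
2708 0.002001256991142421
2708 0.002001256991142421
2708 0.002001256991142421
[0.63183493 0.1102587  0.08882561] [-0.42259831  0.01164971  0.90624222] 25.008888006893823 yaw -1.5790657012767915
(222, 220) [0.625 0.237 0.107]
(415, 267) [ 0.526 -0.247  0.024]
(470, 302) [ 0.441 -0.389  0.024]
(297, 300) [0.434 0.053 0.031]
```

Run:
```python
import cv2,numpy as np
a=cv2.imread("pics/top0.png")[190:310,170:370];b=cv2.imread("pics/side0.png")[190:340,220:420]
cv2.imwrite("pics/crop1.png",np.vstack([cv2.resize(a,(400,240),interpolation=2),cv2.resize(b,(400,300),interpolation=2)]))
```

```text
(no output)
```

View pics/crop1.png

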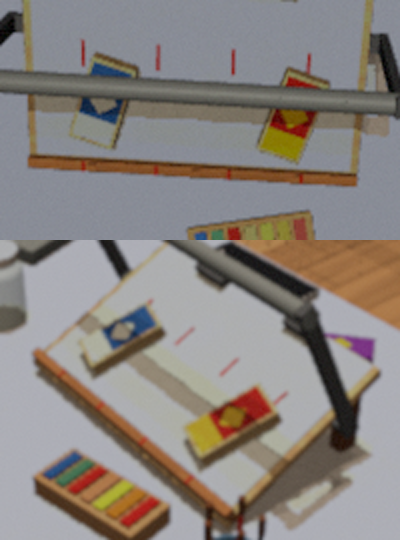

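Both crops confirm that red and blue lie askew on the board. All four face lines and ledge ticks are visible. Next I'll fit the board and panels.

```bash
cat >> h.py <<'E'
def tool(s=None):
    s=s or robot.read_state();T=np.eye(4);T[:3,:3]=R.from_rotvec(s["orientation"]).as_matrix();T[:3,3]=s["tool_pos"];return T
def bT():return np.load("board.npy")
E
python3 - <<'E'
from h import *
f=np.load("top0.npz");p=f["p"];c=robot.calibration("top")
Y=np.array([.138,.046,-.046,-.138])
L=np.array([[211,216.5],[248.7,218.5],[286,220.5],[323.9,222.5]]);K=np.array([[211.4,272.7],[247.5,274.5],[283.6,277],[320.4,279.4]])
def F(v):return frame(v[0],v[1],.028,v[2],np.radians(25))
def res(v):
    a=onplane(c,L,F(v),0);b=onplane(c,K,F(v),.008)
    return np.r_[(a[:,0]-.140),a[:,1]-Y,b[:,1]-Y,(b[:,0]+.012)*.3]
s=least_squares(res,[.55,.1,0]);print(s.x,np.degrees(s.x[2]),(s.fun*1e3).round(1))
T=F(s.x);np.save("board.npy",T)
q=np.array([.63183,.11026,.08883]);print("plane pt in board",(np.linalg.inv(T)@np.r_[q,1])*1e3)
# panels
def fit(cal,p,box,cols,T,h,nm):
    m=np.zeros(p.shape[:2],np.uint8);x0,y0,x1,y1=box
    for k in cols:m|=mask(p,k,90,50)
    mm=np.zeros_like(m);mm[y0:y1,x0:x1]=m[y0:y1,x0:x1]
    mm=cv2.morphologyEx(mm,cv2.MORPH_CLOSE,np.ones((3,3)))
    n,l,st,_=cv2.connectedComponentsWithStats(mm);i=1+st[1:,4].argmax()
    v,u=np.nonzero(l==i);P=onplane(cal,np.c_[u,v],T,h)[:,:2]*1e3
    (cx,cy),(w,hh),a=cv2.minAreaRect(P.astype(np.float32))
    if w<hh:a+=90
    print(nm,"c",round(cx,1),round(cy,1),"size",round(w),round(hh),"ang",round((a+90)%180-90,1))
W=np.eye(4);fs=np.load("side0.npz")["p"];cs=robot.calibration("side")
fit(c,p,(395,240,438,295),["green","yellow"],W,.022,"green top")
fit(c,p,(450,275,490,330),["orange","blue"],W,.022,"orange top")
fit(cs,fs,(370,340,435,390),["green","yellow"],W,.022,"green side")
fit(cs,fs,(395,400,460,470),["orange","blue"],W,.022,"orange side")
fit(cs,fs,(305,255,365,305),["red","yellow"],T,.022,"red side")
fit(cs,fs,(255,215,305,255),["blue"],T,.022,"blue side")
print("wristcam in tool",(np.linalg.inv(tool())@np.linalg.inv(robot.calibration("wrist")["extrinsics"])).round(3))
for n,u in[("ink",(492,220)),("mug",(387,317)),("eraser",(427,321)),("past",(297,313))]:print(n,onplane(c,u,W,.06)[0].round(3))
E
```

```text
[ 0.50464094  0.13393621 -0.02955094] -1.6931441147556008 [-0.8 -0.4 -0.1  0.3  0.  -0.4  0.1 -0.8  0.9  0.8  0.7 -1.3  1.   1.2
  0.9  0.6]
plane pt in board [ 141.56398313  -19.90786019    1.10610936 1000.        ]
green top c 526.0 -247.4 size 55 106 ang -28.1
orange top c 402.8 -392.6 size 32 57 ang -77.3
green side c 522.3 -253.3 size 53 107 ang -28.0
orange side c 429.9 -397.8 size 118 55 ang 11.6
red side c 74.6 -122.9 size 53 105 ang -13.6
blue side c 111.4 100.1 size 40 34 ang 75.5
wristcam in tool [[-0.    -0.96  -0.279  0.079]
 [ 1.    -0.     0.001 -0.001]
 [-0.001 -0.279  0.96   0.02 ]
 [ 0.     0.     0.     1.   ]]
ink [ 0.649 -0.431  0.06 ]
mug [ 0.4   -0.171  0.06 ]
eraser [ 0.393 -0.271  0.06 ]
past [0.404 0.052 0.06 ]
```

```bash
cat >> h.py <<'E'
from scipy.linalg import logm,expm
def goal(F,x,y,z,ang,back=.167):
    "tool pose with grasp point at x,y,z (mm) in frame F, square to it, tool x along -x turned by ang deg"
    G=np.eye(4);G[:3,:3]=R.from_euler("z",ang,degrees=True).as_matrix()@np.diag([-1,1,-1.])
    G[:3,3]=x/1e3,y/1e3,z/1e3+back;return F@G
CMD="cmd.npy"
def plan(T0,T1,n=None):
    D=np.linalg.inv(T0)@T1
    if n is None:
        n=int(np.ceil(max(np.linalg.norm(D[:3,3])/.034,R.from_matrix(D[:3,:3]).magnitude()/.1)))
    M=np.real(expm(np.real(logm(D))/n))
    d=(M[:3,3]*1e3).round(1);w=R.from_matrix(M[:3,:3]).as_rotvec().round(4)
    print(n,"x",[d.tolist(),w.tolist()])
def gp(T0,F):
    "grasp point in frame F (mm) and yaw/tilt"
    G=np.linalg.inv(F)@T0;q=G[:3,3]+.167*G[:3,2];A=G[:3,:3]@np.diag([-1,1,-1.])
    print("gp",(q*1e3).round(1),"ang",R.from_matrix(A).as_euler("ZYX",degrees=True).round(1))
E
python3 - <<'E'
from h import *
plan(tool(),goal(bT(),85,105,90,-15))
E
```

```text
13 x [[-26.2, -17.7, 12.7], [-0.0096, -0.0322, -0.0036]]
```

{"op": "apply_moves", "data": {
  "series": [
    [[-26.2, -17.7, 12.7], [-0.0096, -0.0322, -0.0036]],
    [[-26.2, -17.7, 12.7], [-0.0096, -0.0322, -0.0036]],
    [[-26.2, -17.7, 12.7], [-0.0096, -0.0322, -0.0036]],
    [[-26.2, -17.7, 12.7], [-0.0096, -0.0322, -0.0036]],
    [[-26.2, -17.7, 12.7], [-0.0096, -0.0322, -0.0036]],
    [[-26.2, -17.7, 12.7], [-0.0096, -0.0322, -0.0036]],
    [[-26.2, -17.7, 12.7], [-0.0096, -0.0322, -0.0036]],
    [[-26.2, -17.7, 12.7], [-0.0096, -0.0322, -0.0036]],
    [[-26.2, -17.7, 12.7], [-0.0096, -0.0322, -0.0036]],
    [[-26.2, -17.7, 12.7], [-0.0096, -0.0322, -0.0036]],
    [[-26.2, -17.7, 12.7], [-0.0096, -0.0322, -0.0036]],
    [[-26.2, -17.7, 12.7], [-0.0096, -0.0322, -0.0036]]
  ]
}}

```text
t: 1.15
tool_pos: [0.4539, 0.2634, 0.3]
orientation: [0.402, 2.71, 0.067]
force: [-0.8, 0.8, -0.1]
opening: 0.093
gripper_force: 0.0
```

{"op": "apply_moves", "data": {
  "series": [
    [[-26.2, -17.7, 12.7], [-0.0096, -0.0322, -0.0036]],
    [[0, 0, 0], [0, 0, 0]],
    [[0, 0, 0], [0, 0, 0]]
  ]
}}

```text
t: 1.4
tool_pos: [0.4771, 0.2387, 0.2963]
orientation: [0.397, 2.679, 0.07]
force: [-0.1, 0.4, -0.1]
opening: 0.0931
gripper_force: 0.0
```

Run:
```python
from h import *
s=robot.read_state();print(s["t"],s["q"].round(2),s["force"].round(1));gp(tool(s),bT())
p,d=robot.read_camera("wrist");cv2.imwrite("pics/w1.png",p)
```

```text
1.4 [ 0.44 -0.14  2.   -0.24  0.91 -0.73] [-0.1  0.4 -0.1]
gp [ 85.5 103.9  89.1] ang [-15.2   0.   -0. ]
```

View pics/w1.png

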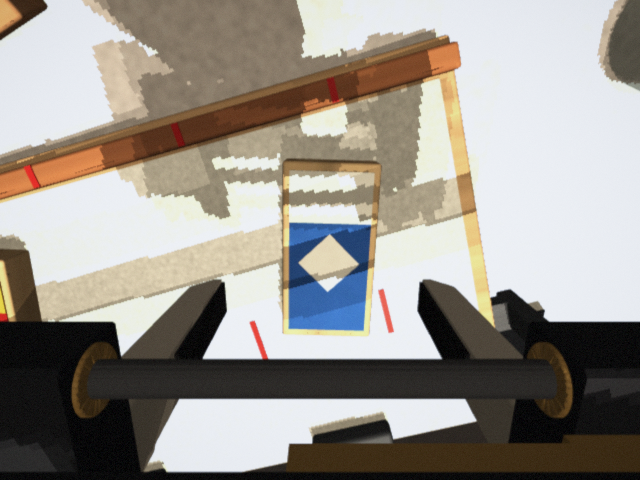

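The wrist view shows blue's painted face with corners at about (284,163), (379,165), (369,333) and (284,333). Ledge ticks are at (333,90), (178,135) and (32,177), and face lines at (259,340) and (386,311).

Run:
```python
from h import *
c=robot.calibration("wrist");T=bT()
P=onplane(c,[[284,161],[380,164],[370,333],[284,333]],T,.022)*1e3;print(P.round(1),P.mean(0).round(1))
print("lens",[np.linalg.norm(P[i]-P[i-1]).round(1) for i in range(4)])
print("axis ang",np.degrees(np.arctan2(*(P[2]+P[3]-P[0]-P[1])[1::-1])))
print("lines",(onplane(c,[[386,311]],T,0)*1e3).round(1),"ticks",(onplane(c,[[333,90],[178,135],[32,177]],T,.012)*1e3).round(1))
# exact red lines via mask
p=cv2.imread("pics/w1.png");m=mask(p,"red",150,100);n,l,st,ce=cv2.connectedComponentsWithStats(m)
for i in range(1,n):
    if st[i,4]>40:print(st[i],ce[i].round(1),(onplane(c,ce[i],T,0)[0]*1e3).round(1),(onplane(c,ce[i],T,.012)[0]*1e3).round(1))
```

```text
[[ 20.  100.3  22. ]
 [ 35.8 152.2  22. ]
 [139.1 122.4  22. ]
 [124.6  68.8  22. ]] [ 79.9 110.9  22. ]
lens [np.float64(109.2), np.float64(54.3), np.float64(107.5), np.float64(55.5)]
axis ang -16.422679106819484
lines [[138.5 136.9   0. ]] ticks [[ -9.9 137.   12. ]
 [ -9.7  44.1  12. ]
 [ -9.8 -48.9  12. ]]
[327  77  13  27 204] [332.7  89.9] [-11.  137.4   0. ] [-10.  136.8  12. ]
[171 122  13  24 153] [176.8 133.7] [-11.6  39.3   0. ] [-10.6  43.7  12. ]
[ 23 165  18  24 187] [ 31.5 176.2] [-11.3 -58.3   0. ] [-10.3 -49.   12. ]
[380 290  13  42 149] [385.8 311. ] [138.4 136.8   0. ] [131.9 136.2  12. ]
[  0 314   8   7  53] [  3.3 317.1] [  72.8 -123.4   -0. ] [  69.6 -110.8   12. ]
[251 322  16  37 163] [258.4 339.8] [136.8  43.8  -0. ] [130.4  47.9  12. ]
```

Run:
```python
from h import *
c=robot.calibration("wrist")
uv=np.array([[332.7,89.9],[176.8,133.7],[31.5,176.2],[385.8,311]]);X=np.array([[-7,138,12],[-7,46,12],[-7,-46,12],[140,138,0]])
def res(v):
    F=frame(v[0]/1e3,v[1]/1e3,v[2]/1e3,v[3],np.radians(25));e=[]
    for a,b in zip(uv,X):
        q=onplane(c,a,F,b[2]/1e3)[0]*1e3;e+=[q[0]-b[0],q[1]-b[1]]
    return np.r_[e,(v[2]-28)*.5]
s=least_squares(res,[504,134,28,-.03]);print(s.x,s.fun.round(1))
F=frame(*s.x[:3]/1e3,s.x[3],np.radians(25));np.save("board.npy",F)
P=onplane(c,[[284,161],[380,164],[370,333],[284,333]],F,.022)*1e3;print(P.mean(0).round(1),[np.linalg.norm(P[i]-P[i-1]).round(1) for i in range(4)],np.degrees(np.arctan2(*(P[2]+P[3]-P[0]-P[1])[1::-1])))
G=tool();gp(G,F)
x,y,_=P.mean(0);a=np.radians(-16.5)
A=goal(F,x-12*np.cos(a),y-12*np.sin(a),11,-16.5);plan(G,A)
B=goal(F,x-12*np.cos(a),y-12*np.sin(a),45,-16.5);plan(A,B)
C=goal(F,60-12,138,40,0);plan(B,C);plan(C,goal(F,48,138,13,0))
```

```text
[ 5.00825909e+02  1.32717302e+02  2.87114222e+01 -3.10671350e-02] [ 0.2  0.  -0.3 -0.2  0.1  0.1  0.2  0.1  0.4]
[ 82.1 112.5  22. ] [np.float64(108.1), np.float64(53.8), np.float64(106.4), np.float64(55.0)] -16.344204449477694
gp [ 88.  106.4  87.4] ang [-15.    0.1   0.1]
3 x [[6.5, 1.5, 25.5], [0.0004, -0.0004, 0.0085]]
1 x [[0.0, 0.0, -34.0], [-0.0, -0.0, -0.0]]
3 x [[8.8, 5.8, 1.7], [0.0, -0.0, -0.096]]
1 x [[0.0, 0.0, 27.0], [-0.0, -0.0, 0.0]]
```

{"op": "apply_moves", "data": {
  "series": [
    [[6.5, 1.5, 16], [0, 0, 0.0085]],
    [[6.5, 1.5, 16], [0, 0, 0.0085]],
    [[6.5, 1.5, 16], [0, 0, 0.0085]],
    [[0, 0, 16], [0, 0, 0]],
    [[0, 0, 0], [0, 0, 0]],
    [[0, 0, 0], [0, 0, 0]]
  ]
}}

```text
t: 1.95
tool_pos: [0.4871, 0.2504, 0.2309]
orientation: [0.425, 2.676, 0.079]
force: [0.1, -0.1, 0.6]
opening: 0.093
gripper_force: 0.0
```

{"op": "apply_moves", "data": {
  "series": [
    [[0, 0, 0], [0, 0, 0]],
    [[0, 0, 0], [0, 0, 0]],
    [[0, 0, 0], [0, 0, 0]],
    [[0, 0, 0], [0, 0, 0]],
    [[0, 0, 0], [0, 0, 0]],
    [[0, 0, 0], [0, 0, 0]]
  ],
  "claw": 0.4,
  "newtons": 20
}}

```text
t: 2.45
tool_pos: [0.488, 0.2495, 0.2319]
orientation: [0.427, 2.673, 0.08]
force: [-1.2, -1.0, 0.2]
opening: 0.0574
gripper_force: 0.7
```

Run:
```python
from h import *
s=robot.read_state();F=bT();G=tool(s);print(s["t"],s["opening"],s["gripper_force"],s["force"].round(1));gp(G,F)
B=G.copy();B[:3,3]-=.022*G[:3,2];x0=60-11
plan(B,goal(F,x0,138,45,0));plan(goal(F,x0,138,45,0),goal(F,x0,138,25,0))
```

```text
2.45 0.05736247988800741 0.6514022871851921 [-1.2 -1.   0.2]
gp [ 71.2 116.7  24.1] ang [-16.4  -0.    0.1]
3 x [[8.6, 5.7, 0.4], [0.0009, 0.0001, -0.0955]]
1 x [[0.0, -0.0, 20.0], [-0.0, -0.0, 0.0]]
```

Contact is just starting, so I'll let the fingers squeeze, then lift and carry to mark3.

{"op": "apply_moves", "data": {
  "series": [
    [[0, 0, 0], [0, 0, 0]],
    [[0, 0, 0], [0, 0, 0]],
    [[0, 0, 0], [0, 0, 0]],
    [[0, 0, -11], [0, 0, 0]],
    [[0, 0, -11], [0, 0, 0]],
    [[8.6, 5.7, 0.4], [0.001, 0, -0.0955]],
    [[8.6, 5.7, 0.4], [0.001, 0, -0.0955]],
    [[8.6, 5.7, 0.4], [0.001, 0, -0.0955]],
    [[0, 0, 0], [0, 0, 0]],
    [[0, 0, 0], [0, 0, 0]]
  ]
}}

```text
t: 3.28
tool_pos: [0.4595, 0.2721, 0.2405]
orientation: [0.044, 2.706, -0.01]
force: [-0.4, -0.0, -0.1]
opening: 0.0557
gripper_force: 20.0
```

Run:
```python
from h import *
s=robot.read_state();F=bT();G=tool(s);print(s["t"],s["opening"],s["gripper_force"],s["force"].round(1));gp(G,F)
p,d=robot.read_camera("wrist");cv2.imwrite("pics/w2.png",p)
```

```text
3.2833 0.05571990592160853 19.97646152973175 [-0.4 -0.  -0.1]
gp [ 48.  137.9  44.2] ang [-0.1  0.1 -0. ]
```

View pics/w2.png

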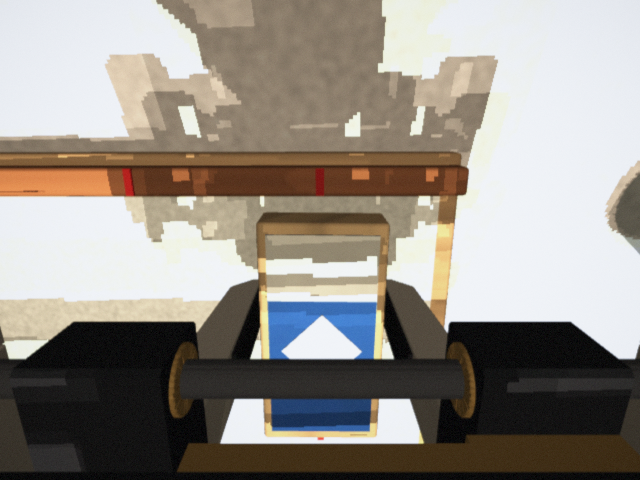

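The wrist view shows blue held square over mark 4. Its near top edge is at row ~237 and cols 258–388, against the tick at col 320.

Run:
```python
from h import *
c=robot.calibration("wrist");F=bT()
print((onplane(c,[[258,236],[388,236],[265,436],[378,436]],F,.042)*1e3).round(1))
print((onplane(c,[[320,181],[129,181]],F,.012)*1e3).round(1))
```

```text
[[ 12.4 111.2  42. ]
 [ 12.6 165.4  42. ]
 [114.9 109.5  42. ]
 [115.1 165.2  42. ]]
[[ -6.4 137.   12. ]
 [ -6.6  45.4  12. ]]
```

{"op": "apply_moves", "data": {
  "series": [
    [[0, 0, 10], [0, 0, 0]],
    [[0, 0, 9.5], [0, 0, 0]],
    [[3, 0, 0], [0, 0, 0]],
    [[3, 0, 0], [0, 0, 0]],
    [[2, 0, 0], [0, 0, 0]],
    [[1, 0, 0], [0, 0, 0]],
    [[0, 0, 0], [0, 0, 0]]
  ]
}}

```text
t: 3.92
tool_pos: [0.4609, 0.2718, 0.2206]
orientation: [0.042, 2.702, -0.01]
force: [7.7, -2.7, -0.5]
opening: 0.0555
gripper_force: 20.0
```

{"op": "apply_moves", "data": {
  "series": [
    [[1, 0, 0], [0, 0, 0]],
    [[1, 0, 0], [0, 0, 0]],
    [[0, 0, 0], [0, 0, 0]]
  ]
}}

```text
t: 4.17
tool_pos: [0.46, 0.2719, 0.2208]
orientation: [0.042, 2.699, -0.009]
force: [11.0, -3.6, -0.1]
opening: 0.0557
gripper_force: 20.0
```

{"op": "apply_moves", "data": {
  "series": [
    [[1, 0, 0], [0, 0, 0]],
    [[1, 0, 0], [0, 0, 0]],
    [[0, 0, 0], [0, 0, 0]]
  ]
}}

```text
t: 4.42
tool_pos: [0.459, 0.2719, 0.221]
orientation: [0.042, 2.697, -0.009]
force: [14.0, -5.6, 2.4]
opening: 0.0561
gripper_force: 20.0
```

Run:
```python
from h import *
s=robot.read_state();F=bT();G=tool(s);print(s["t"],s["q"].round(2),"force in board",(F[:3,:3].T@s["force"]).round(1));gp(G,F)
```

```text
4.4167 [ 0.52 -0.03  2.04 -0.33  0.77 -0.82] force in board [13.9 -5.2 -3.8]
gp [ 40.8 137.9  26.7] ang [-0.  -0.5  0. ]
```

{"op": "apply_moves", "data": {
  "series": [
    [[-2, 0, 0], [0, 0, 0]],
    [[0, 0, 0], [0, 0, 0]],
    [[0, 0, 0], [0, 0, 0]]
  ],
  "claw": 0.8
}}

```text
t: 4.67
tool_pos: [0.4578, 0.2719, 0.2185]
orientation: [0.042, 2.706, -0.01]
force: [-0.5, 0.2, 0.1]
opening: 0.0709
gripper_force: 0.0
```

{"op": "apply_moves", "data": {
  "series": [
    [[0, 0, -5], [0, 0, 0]],
    [[0, 0, -15], [0, 0, 0]],
    [[0, 0, -20], [0, 0, 0]],
    [[0, 0, -20], [0, 0, 0]],
    [[0, 0, -10], [0, 0, 0]],
    [[0, 0, 0], [0, 0, 0]],
    [[0, 0, 0], [0, 0, 0]]
  ]
}}

```text
t: 5.25
tool_pos: [0.4286, 0.2732, 0.2825]
orientation: [0.041, 2.704, -0.009]
force: [-0.6, -0.2, 0.0]
opening: 0.0744
gripper_force: 0.0
```

Run:
```python
from h import *
s=robot.read_state();F=bT();G=tool(s);print(s["t"],s["force"].round(1));gp(G,F)
p,d=robot.read_camera("wrist");cv2.imwrite("pics/w3.png",p)
```

```text
5.25 [-0.6 -0.2  0. ]
gp [ 38.  138.3  95.4] ang [ 0.  -0.1  0. ]
```

View pics/w3.png

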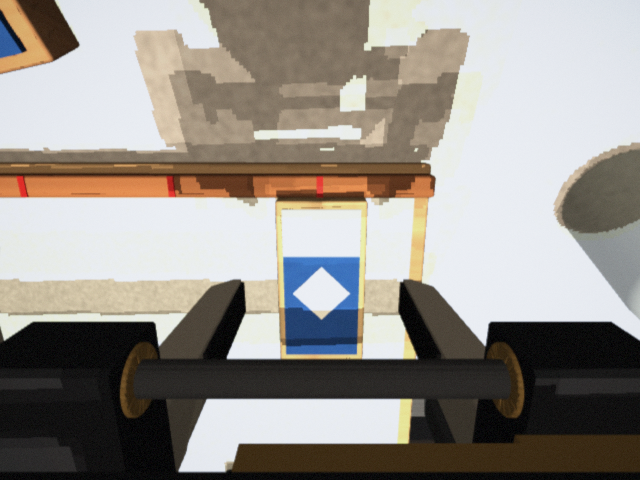

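Blue sits against the ledge: its edges at cols 277–366 are centred on the tick at 320. Next is red.

Run:
```python
from h import *
plan(tool(),goal(bT(),70,-118,92,-14),9)
```

```text
9 x [[-6.7, -27.9, 0.3], [-0.0001, -0.0, 0.0272]]
```

{"op": "apply_moves", "data": {
  "series": [
    [[-6.7, -27.9, 0.3], [0, 0, 0.0272]],
    [[-6.7, -27.9, 0.3], [0, 0, 0.0272]],
    [[-6.7, -27.9, 0.3], [0, 0, 0.0272]],
    [[-6.7, -27.9, 0.3], [0, 0, 0.0272]],
    [[-6.7, -27.9, 0.3], [0, 0, 0.0272]],
    [[-6.7, -27.9, 0.3], [0, 0, 0.0272]],
    [[-6.7, -27.9, 0.3], [0, 0, 0.0272]],
    [[-6.7, -27.9, 0.3], [0, 0, 0.0272]],
    [[-6.7, -27.9, 0.3], [0, 0, 0.0272]],
    [[0, 0, 0], [0, 0, 0]],
    [[0, 0, 0], [0, 0, 0]],
    [[0, 0, 0], [0, 0, 0]]
  ],
  "claw": 1
}}

```text
t: 6.3
tool_pos: [0.4512, 0.0167, 0.2927]
orientation: [0.373, 2.683, 0.063]
force: [-0.5, -0.1, 0.6]
opening: 0.093
gripper_force: 0.0
```

```bash
cat >> h.py <<'E'
def seepanel(cols,F,h=.022,top=0,save=None):
    "panel centre by colour in the wrist view, above the bar (row<355)"
    c=robot.calibration("wrist");p,d=robot.read_camera("wrist")
    if save:cv2.imwrite(save,p)
    m=np.zeros(p.shape[:2],np.uint8)
    for k in cols:m|=mask(p,k,130,60)
    m[356:]=0;m[:top]=0;m=cv2.morphologyEx(m,cv2.MORPH_OPEN,np.ones((3,3)));m=cv2.morphologyEx(m,cv2.MORPH_CLOSE,np.ones((15,15)))
    n,l,st,_=cv2.connectedComponentsWithStats(m);i=1+st[1:,4].argmax();print("blob",st[i])
    v,u=np.nonzero(l==i);P=onplane(c,np.c_[u,v],F,h)[:,:2]*1e3
    (x,y),(w,hh),a=cv2.minAreaRect(P.astype(np.float32))
    if w<hh:a+=90
    a=(a+90)%180-90;print("c",round(x,1),round(y,1),round(w,1),round(hh,1),"ang",round(a,1));return x,y,a
E
python3 - <<'E'
from h import *
s=robot.read_state();F=bT();G=tool(s);print(s["t"],s["q"].round(2),s["force"].round(1));gp(G,F)
x,y,a=seepanel(["red","yellow"],F,top=160,save="pics/w4.png")
p=cv2.imread("pics/w4.png");c=robot.calibration("wrist");m=mask(p,"red",150,100);n,l,st,ce=cv2.connectedComponentsWithStats(m)
for i in range(1,n):
    if 40<st[i,4]<400:print(st[i],ce[i].round(1),(onplane(c,ce[i],F,0)[0]*1e3).round(1),(onplane(c,ce[i],F,.012)[0]*1e3).round(1))
r=np.radians(a);A=goal(F,x-12*np.cos(r),y-12*np.sin(r),24,a);plan(G,A,4)
E
```

```text
6.3 [-0.09 -0.44  2.24  0.03  0.91 -1.39] [-0.5 -0.1  0.6]
gp [  69.5 -117.6   91.7] ang [-14.1   0.1  -0.1]
blob [  277   198    85   153 10103]
c 78.8 -123.5 48.2 99.9 ang -17.3
[170   0  23  19 285] [182.9   7.2] [ -90.2 -158.4    0. ] [ -86.  -155.4   12. ]
[567  52  10  26 214] [571.7  64.7] [-6.7 53.   0. ] [-6.7 45.4 12. ]
[405  95  10  24 148] [409.3 107. ] [ -6.7 -43.8   0. ] [ -6.7 -46.5  12. ]
[250 136  13  23 179] [255.7 146.9] [  -6.6 -140.7    0. ] [  -6.6 -138.6   12. ]
[571 270   8  43 219] [574.3 290.9] [140.1  45.8   0. ] [132.8  38.6  12. ]
4 x [[0.4, -0.7, 16.9], [-0.0003, -0.0004, 0.0142]]
```

View pics/w4.png

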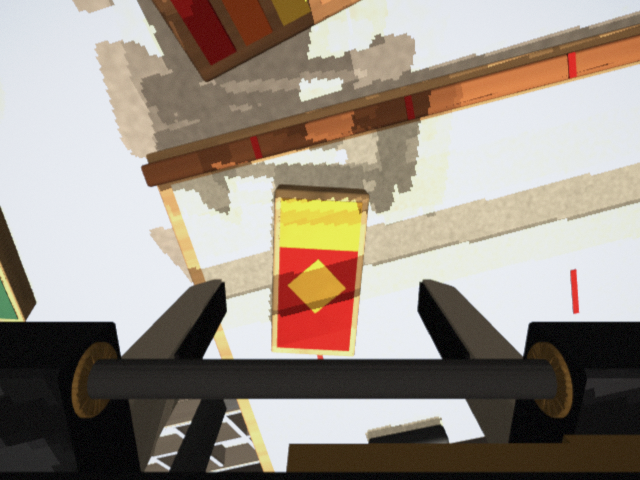

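Red's face is at cols 272–366 and rows 190–353, and the board fit agrees with all the ticks to within 0.6 mm. I'll grasp it now.

{"op": "apply_moves", "data": {
  "series": [
    [[0.4, -0.7, 16.9], [0, 0, 0.0142]],
    [[0.4, -0.7, 16.9], [0, 0, 0.0142]],
    [[0.4, -0.7, 16.9], [0, 0, 0.0142]],
    [[0.4, -0.7, 16.9], [0, 0, 0.0142]],
    [[0, 0, 0], [0, 0, 0]],
    [[0, 0, 0], [0, 0, 0]]
  ]
}}

```text
t: 6.85
tool_pos: [0.4772, 0.0148, 0.2302]
orientation: [0.445, 2.675, 0.08]
force: [-0.8, -0.0, 0.1]
opening: 0.0928
gripper_force: 0.0
```

{"op": "apply_moves", "data": {
  "series": [
    [[0, 0, 0], [0, 0, 0]],
    [[0, 0, 0], [0, 0, 0]],
    [[0, 0, 0], [0, 0, 0]],
    [[0, 0, 0], [0, 0, 0]],
    [[0, 0, 0], [0, 0, 0]],
    [[0, 0, 0], [0, 0, 0]],
    [[0, 0, 0], [0, 0, 0]],
    [[0, 0, 0], [0, 0, 0]],
    [[0, 0, 0], [0, 0, 0]]
  ],
  "claw": 0.4
}}

```text
t: 7.6
tool_pos: [0.4779, 0.0135, 0.2319]
orientation: [0.448, 2.67, 0.08]
force: [-3.7, 0.0, 6.3]
opening: 0.0557
gripper_force: 20.0
```

Run:
```python
from h import *
s=robot.read_state();F=bT();G=tool(s);print(s["t"],s["opening"],s["gripper_force"],s["force"].round(1));gp(G,F)
B=G.copy();B[:3,3]-=.016*G[:3,2]
C=goal(F,50,-138,40,0);plan(B,C,4)
```

```text
7.6 0.05571354089472338 20.000778436660767 [-3.7  0.   6.3]
gp [  68.5 -120.    25.3] ang [-17.3  -0.   -0. ]
4 x [[3.7, -5.3, 0.3], [-0.0001, 0.0001, -0.0753]]
```

{"op": "apply_moves", "data": {
  "series": [
    [[0, 0, -8], [0, 0, 0]],
    [[0, 0, -8], [0, 0, 0]],
    [[3.7, -5.3, 0.3], [0, 0, -0.0753]],
    [[3.7, -5.3, 0.3], [0, 0, -0.0753]],
    [[3.7, -5.3, 0.3], [0, 0, -0.0753]],
    [[3.7, -5.3, 0.3], [0, 0, -0.0753]],
    [[0, 0, 0], [0, 0, 0]],
    [[0, 0, 8], [0, 0, 0]],
    [[0, 0, 7.5], [0, 0, 0]],
    [[0, 0, 0], [0, 0, 0]],
    [[0, 0, 0], [0, 0, 0]]
  ]
}}

```text
t: 8.52
tool_pos: [0.461, -0.0038, 0.223]
orientation: [0.044, 2.705, -0.009]
force: [-0.3, 0.8, -0.8]
opening: 0.056
gripper_force: 20.0
```

{"op": "apply_moves", "data": {
  "series": [
    [[2, 0, 0], [0, 0, 0]],
    [[2, 0, 0], [0, 0, 0]],
    [[1, 0, 0], [0, 0, 0]],
    [[0, 0, 0], [0, 0, 0]]
  ]
}}

```text
t: 8.85
tool_pos: [0.456, -0.0037, 0.2207]
orientation: [0.043, 2.705, -0.01]
force: [0.5, -0.4, 0.6]
opening: 0.0558
gripper_force: 20.0
```

Run:
```python
from h import *
s=robot.read_state();F=bT();G=tool(s);print(s["t"],"force in board",(F[:3,:3].T@s["force"]).round(1));gp(G,F)
```

```text
8.85 force in board [ 0.7 -0.4  0.3]
gp [  44.3 -137.8   24.2] ang [-0.  0. -0.]
```

{"op": "apply_moves", "data": {
  "series": [
    [[1, 0, 0], [0, 0, 0]],
    [[1, 0, 0], [0, 0, 0]],
    [[0, 0, 0], [0, 0, 0]]
  ]
}}

```text
t: 9.1
tool_pos: [0.455, -0.0037, 0.2209]
orientation: [0.042, 2.702, -0.01]
force: [5.3, 1.0, -0.1]
opening: 0.0555
gripper_force: 20.0
```

{"op": "apply_moves", "data": {
  "series": [
    [[1, 0, 0], [0, 0, 0]],
    [[1, 0, 0], [0, 0, 0]],
    [[0, 0, 0], [0, 0, 0]]
  ]
}}

```text
t: 9.35
tool_pos: [0.4541, -0.0037, 0.2211]
orientation: [0.043, 2.699, -0.01]
force: [8.4, 2.0, -0.8]
opening: 0.0555
gripper_force: 20.0
```

Red is in contact at about 8 N. I'll release it, lift, and plan the route to green.

{"op": "apply_moves", "data": {
  "series": [
    [[-1.5, 0, 0], [0, 0, 0]],
    [[0, 0, 0], [0, 0, 0]],
    [[0, 0, 0], [0, 0, 0]]
  ],
  "claw": 0.8
}}

```text
t: 9.6
tool_pos: [0.4537, -0.0037, 0.2196]
orientation: [0.042, 2.706, -0.01]
force: [-0.3, 0.2, -0.0]
opening: 0.0713
gripper_force: 0.0
```

{"op": "apply_moves", "data": {
  "series": [
    [[0, 0, -5], [0, 0, 0]],
    [[0, 0, -15], [0, 0, 0]],
    [[0, 0, -20], [0, 0, 0]],
    [[0, 0, -25], [0, 0, 0]],
    [[0, 0, -25], [0, 0, 0]],
    [[0, 0, 0], [0, 0, 0]],
    [[0, 0, 0], [0, 0, 0]]
  ]
}}

```text
t: 10.18
tool_pos: [0.4162, -0.0026, 0.3033]
orientation: [0.042, 2.701, -0.011]
force: [-0.2, -0.2, 0.5]
opening: 0.0744
gripper_force: 0.0
```

Run:
```python
from h import *
s=robot.read_state();F=bT();G=tool(s);print(s["t"],s["force"].round(1));gp(G,F)
p,d=robot.read_camera("wrist");cv2.imwrite("pics/w5.png",p)
print("lamp ends",(F@np.array([.17,-.235,.195,1])).round(3),"postfoot",(F@np.array([.17,-.228,0,1])).round(3))
x,y,a=seepanel(["red","yellow"],F,top=150)
W=np.eye(4);A=goal(W,460,-140,190,-12);plan(G,A);B=goal(W,530,-250,100,-28);plan(A,B)
```

```text
10.1833 [-0.2 -0.2  0.5]
gp [  43.8 -138.1  115.9] ang [-0.  -0.2 -0.1]
lamp ends [ 0.565 -0.104  0.277  1.   ] postfoot [ 0.648 -0.1    0.101  1.   ]
blob [ 285  165   74  191 9925]
c 54.4 -137.9 48.0 137.7 ang -0.0
5 x [[-14.1, -26.3, -7.6], [0.0076, 0.0878, 0.035]]
5 x [[-20.3, -16.5, 18.0], [0.0, 0.0, 0.0559]]
```

{"op": "apply_moves", "data": {
  "series": [
    [[-14.1, -26.3, -7.6], [0.0076, 0.0878, 0.035]],
    [[-14.1, -26.3, -7.6], [0.0076, 0.0878, 0.035]],
    [[-14.1, -26.3, -7.6], [0.0076, 0.0878, 0.035]],
    [[-14.1, -26.3, -7.6], [0.0076, 0.0878, 0.035]],
    [[-14.1, -26.3, -7.6], [0.0076, 0.0878, 0.035]],
    [[0, 0, 0], [0, 0, 0]]
  ],
  "claw": 1
}}

```text
t: 10.78
tool_pos: [0.4615, -0.1438, 0.3534]
orientation: [-0.334, -3.111, -0.0]
force: [1.0, 0.1, 0.7]
opening: 0.093
gripper_force: 0.0
```

{"op": "apply_moves", "data": {
  "series": [
    [[-20.3, -16.5, 18], [0, 0, 0.056]],
    [[-20.3, -16.5, 18], [0, 0, 0.056]],
    [[-20.3, -16.5, 18], [0, 0, 0.056]],
    [[-20.3, -16.5, 18], [0, 0, 0.056]],
    [[-20.3, -16.5, 18], [0, 0, 0.056]],
    [[0, 0, 0], [0, 0, 0]],
    [[0, 0, 0], [0, 0, 0]],
    [[0, 0, 0], [0, 0, 0]]
  ]
}}

```text
t: 11.45
tool_pos: [0.5294, -0.2489, 0.2635]
orientation: [-0.758, -3.043, -0.002]
force: [0.3, 0.8, 0.3]
opening: 0.0931
gripper_force: 0.0
```

Run:
```python
from h import *
W=np.eye(4);s=robot.read_state();G=tool(s);print(s["t"],s["q"].round(2),s["force"].round(1));gp(G,W)
x,y,a=seepanel(["green","yellow"],W,save="pics/w6.png")
r=np.radians(a);A=goal(W,x+8*np.cos(r),y+8*np.sin(r),24,a);plan(G,A,5)
```

```text
11.45 [-0.53  0.2   1.67 -0.    1.27 -1.61] [0.3 0.8 0.3]
gp [ 528.4 -248.5   96.5] ang [-28.    0.3  -0. ]
blob [ 273  177   82   20 1465]
c 484.6 -231.5 48.2 11.3 ang 62.0
5 x [[8.2, 6.6, 14.5], [0.0009, -0.001, -0.3141]]
```

View pics/w6.png

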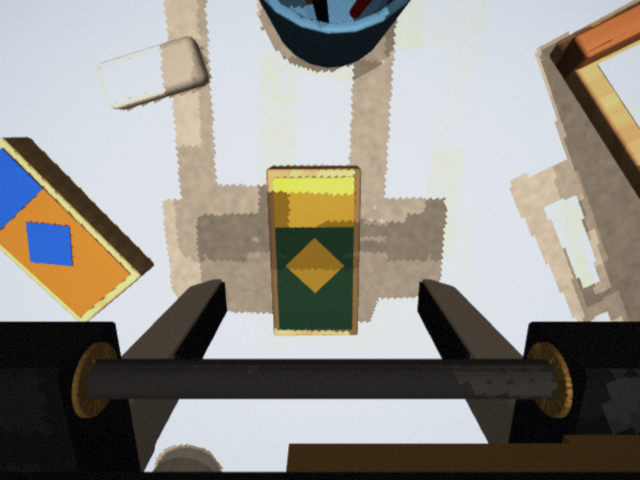

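Green is square in view with corners (267,167), (360,167), (357,334) and (274,334). The mug at top and orange at left are both clear of it.

Run:
```python
from h import *
W=np.eye(4);G=tool();c=robot.calibration("wrist")
P=onplane(c,[[267,168],[361,168],[357,334],[274,334]],W,.022)*1e3;x,y,_=P.mean(0);v=P[2]+P[3]-P[0]-P[1];a=np.degrees(np.arctan2(v[1],v[0]))
print(P.mean(0),a,[np.linalg.norm(P[i]-P[i-1]).round(1) for i in range(4)])
r=np.radians(a);A=goal(W,x+5*np.cos(r),y+5*np.sin(r),24,a);plan(G,A,5)
```

```text
[ 524.45651113 -251.79353663   22.        ] -27.746330761246465 [np.float64(109.6), np.float64(55.3), np.float64(109.6), np.float64(55.5)]
5 x [[-0.4, -1.0, 14.7], [-0.0001, -0.0008, -0.0007]]
```

{"op": "apply_moves", "data": {
  "series": [
    [[-0.4, -1, 14.7], [0, 0, 0]],
    [[-0.4, -1, 14.7], [0, 0, 0]],
    [[-0.4, -1, 14.7], [0, 0, 0]],
    [[-0.4, -1, 14.7], [0, 0, 0]],
    [[-0.4, -1, 14.7], [0, -0.004, 0]],
    [[0, 0, 0], [0, 0, 0]]
  ]
}}

```text
t: 12.0
tool_pos: [0.5278, -0.2534, 0.1895]
orientation: [-0.758, -3.047, 0.0]
force: [0.1, 0.6, -0.2]
opening: 0.0931
gripper_force: 0.0
```

{"op": "apply_moves", "data": {
  "series": [
    [[0, 0, 0], [0, 0, 0]],
    [[0, 0, 0], [0, 0, 0]],
    [[0, 0, 0], [0, 0, 0]],
    [[0, 0, 0], [0, 0, 0]],
    [[0, 0, 0], [0, 0, 0]],
    [[0, 0, 0], [0, 0, 0]],
    [[0, 0, 0], [0, 0, 0]],
    [[0, 0, 0], [0, 0, 0]],
    [[0, 0, 0], [0, 0, 0]]
  ],
  "claw": 0.4
}}

```text
t: 12.75
tool_pos: [0.5292, -0.255, 0.1918]
orientation: [0.76, 3.047, -0.002]
force: [-0.7, 0.7, 4.5]
opening: 0.0559
gripper_force: 20.0
```

Run:
```python
from h import *
W=np.eye(4);F=bT();s=robot.read_state();G=tool(s);print(s["t"],s["opening"],s["gripper_force"],s["force"].round(1));gp(G,W)
B=G.copy();B[2,3]+=.166;print("lift 166")
A=goal(W,450,-130,190,-8);plan(B,A);C=goal(F,66,46,70,0);plan(A,C);plan(C,goal(F,66,46,25,0))
```

```text
12.75 0.05587629406234061 20.00064253807068 [-0.7  0.7  4.5]
gp [ 529.2 -255.2   24.8] ang [-28.   -0.1  -0.1]
lift 166
5 x [[23.5, 18.2, 0.1], [-0.0002, 0.0002, -0.0699]]
10 x [[3.3, 30.9, 8.3], [-0.0024, -0.0436, -0.0107]]
2 x [[0.0, 0.0, 22.5], [-0.0, -0.0, 0.0]]
```

Run:
```python
from h import *
W=np.eye(4);F=bT();G=tool()
B=G.copy();B[2,3]+=.12
A2=goal(W,455,-240,190,-22);plan(B,A2);A=goal(W,445,-120,190,-8);plan(A2,A);C=goal(F,66,46,70,0);plan(A,C)
for T0,T1,n in((A,C,10),):
    M=np.real(logm(np.linalg.inv(T0)@T1))
    for k in(0,.25,.5,.75,1):
        X=T0@np.real(expm(M*k));print((X[:3,3]+.167*X[:3,2]).round(3),X[:3,3].round(3))
```

```text
3 x [[24.4, -6.4, -15.1], [-0.0003, 0.0003, -0.035]]
4 x [[11.1, 28.1, 0.0], [0.0, 0.0, -0.0611]]
10 x [[2.7, 30.0, 8.4], [-0.0024, -0.0436, -0.0107]]
[ 0.445 -0.12   0.19 ] [ 0.445 -0.12   0.357]
[ 0.467 -0.046  0.17 ] [ 0.449 -0.045  0.336]
[0.489 0.028 0.152] [0.453 0.03  0.315]
[0.511 0.103 0.135] [0.457 0.105 0.293]
[0.532 0.178 0.12 ] [0.462 0.18  0.271]
```

{"op": "apply_moves", "data": {
  "series": [
    [[0, 0, -20], [0, 0, 0]],
    [[0, 0, -30], [0, 0, 0]],
    [[0, 0, -35], [0, 0, 0]],
    [[0, 0, -35], [0, 0, 0]],
    [[24.4, -6.4, -15.1], [0, 0, -0.035]],
    [[24.4, -6.4, -15.1], [0, 0, -0.035]],
    [[24.4, -6.4, -15.1], [0, 0, -0.035]],
    [[11.1, 28.1, 0], [0, 0, -0.0611]],
    [[11.1, 28.1, 0], [0, 0, -0.0611]],
    [[11.1, 28.1, 0], [0, 0, -0.0611]],
    [[11.1, 28.1, 0], [0, 0, -0.0611]],
    [[0, 0, 0], [0, 0, 0]]
  ]
}}

```text
t: 13.75
tool_pos: [0.4438, -0.1161, 0.3558]
orientation: [-0.209, -3.133, -0.002]
force: [-1.4, -0.6, -0.9]
opening: 0.0561
gripper_force: 20.0
```

{"op": "apply_moves", "data": {
  "series": [
    [[2.7, 30, 8.4], [-0.0024, -0.0436, -0.0107]],
    [[2.7, 30, 8.4], [-0.0024, -0.0436, -0.0107]],
    [[2.7, 30, 8.4], [-0.0024, -0.0436, -0.0107]],
    [[2.7, 30, 8.4], [-0.0024, -0.0436, -0.0107]],
    [[2.7, 30, 8.4], [-0.0024, -0.0436, -0.0107]],
    [[2.7, 30, 8.4], [-0.0024, -0.0436, -0.0107]],
    [[2.7, 30, 8.4], [-0.0024, -0.0436, -0.0107]],
    [[2.7, 30, 8.4], [-0.0024, -0.0436, -0.0107]],
    [[2.7, 30, 8.4], [-0.0024, -0.0436, -0.0107]],
    [[2.7, 30, 8.4], [-0.0024, -0.0436, -0.0107]],
    [[0, 0, 0], [0, 0, 0]],
    [[0, 0, 0], [0, 0, 0]]
  ]
}}

```text
t: 14.75
tool_pos: [0.461, 0.1815, 0.269]
orientation: [0.037, 2.708, -0.011]
force: [-0.7, -0.4, -1.9]
opening: 0.0558
gripper_force: 20.0
```

Run:
```python
from h import *
F=bT();s=robot.read_state();G=tool(s);print(s["t"],s["opening"],s["gripper_force"],s["force"].round(1));gp(G,F)
plan(G,goal(F,66,46,25.5,0),3)
```

```text
14.75 0.055763708648864194 19.997966587543488 [-0.7 -0.4 -1.9]
gp [63.6 47.4 68.2] ang [ 0.2  0.2 -0. ]
3 x [[-0.7, -0.5, 14.2], [-0.0002, -0.0009, 0.0013]]
```

{"op": "apply_moves", "data": {
  "series": [
    [[-0.7, -0.5, 14.2], [0, -0.001, 0.0013]],
    [[-0.7, -0.5, 14.2], [0, -0.001, 0.0013]],
    [[-0.7, -0.5, 14.2], [0, -0.001, 0.0013]],
    [[0, 0, 0], [0, 0, 0]],
    [[2, 0, 0], [0, 0, 0]],
    [[2, 0, 0], [0, 0, 0]],
    [[1, 0, 0], [0, 0, 0]],
    [[0, 0, 0], [0, 0, 0]]
  ]
}}

```text
t: 15.42
tool_pos: [0.4771, 0.1783, 0.2313]
orientation: [0.047, 2.701, -0.009]
force: [0.8, 0.5, -0.9]
opening: 0.0557
gripper_force: 20.0
```

{"op": "apply_moves", "data": {
  "series": [
    [[1, 0, 0], [0, 0, 0]],
    [[1, 0, 0], [0, 0, 0]],
    [[0, 0, 0], [0, 0, 0]]
  ]
}}

```text
t: 15.67
tool_pos: [0.4755, 0.1786, 0.2302]
orientation: [0.046, 2.701, -0.009]
force: [0.8, -0.6, -0.4]
opening: 0.0558
gripper_force: 20.0
```

Run:
```python
from h import *
F=bT();s=robot.read_state();G=tool(s);print(s["t"],(F[:3,:3].T@s["force"]).round(1));gp(G,F)
```

```text
15.6667 [ 0.6 -0.6 -0.7]
gp [61.6 45.1 26.9] ang [-0.2 -0.2 -0. ]
```

{"op": "apply_moves", "data": {
  "series": [
    [[0, 0.8, 1.8], [0, 0.003, 0]],
    [[1, 0, 0], [0, 0, 0]],
    [[1, 0, 0], [0, 0, 0]],
    [[0, 0, 0], [0, 0, 0]]
  ]
}}

```text
t: 16.0
tool_pos: [0.4759, 0.1795, 0.2289]
orientation: [0.046, 2.7, -0.008]
force: [6.8, -1.8, 0.9]
opening: 0.0565
gripper_force: 20.0
```

{"op": "apply_moves", "data": {
  "series": [
    [[1, 0, 0], [0, 0, 0]],
    [[1, 0, 0], [0, 0, 0]],
    [[0, 0, 0], [0, 0, 0]]
  ]
}}

```text
t: 16.25
tool_pos: [0.475, 0.1795, 0.2291]
orientation: [0.046, 2.697, -0.008]
force: [10.7, -2.8, 2.1]
opening: 0.0558
gripper_force: 20.0
```

Run:
```python
from h import *
F=bT();s=robot.read_state();G=tool(s);print(s["t"],(F[:3,:3].T@s["force"]).round(1));gp(G,F)
```

```text
16.25 [10.7 -2.5 -2.7]
gp [61.3 46.  26.2] ang [-0.2 -0.4  0. ]
```

{"op": "apply_moves", "data": {
  "series": [
    [[-1.5, 0, 0], [0, 0, 0]],
    [[0, 0, 0], [0, 0, 0]],
    [[0, 0, 0], [0, 0, 0]]
  ],
  "claw": 0.8
}}

```text
t: 16.5
tool_pos: [0.4736, 0.1793, 0.2265]
orientation: [0.047, 2.706, -0.009]
force: [-0.1, 1.1, -0.3]
opening: 0.0712
gripper_force: 0.0
```

{"op": "apply_moves", "data": {
  "series": [
    [[0, 0, -5], [0, 0, 0]],
    [[0, 0, -15], [0, 0, 0]],
    [[0, 0, -20], [0, 0, 0]],
    [[0, 0, -25], [0, 0, 0]],
    [[0, 0, -25], [0, 0, 0]],
    [[0, 0, 0], [0, 0, 0]],
    [[0, 0, 0], [0, 0, 0]]
  ]
}}

```text
t: 17.08
tool_pos: [0.436, 0.1809, 0.3103]
orientation: [0.046, 2.702, -0.007]
force: [0.6, 0.2, 0.2]
opening: 0.0744
gripper_force: 0.0
```

Run:
```python
from h import *
F=bT();W=np.eye(4);s=robot.read_state();G=tool(s);print(s["t"],s["force"].round(1));gp(G,F)
x,y,a=seepanel(["green","yellow"],F)
A=goal(W,440,-120,190,-4);plan(G,A);A2=goal(W,445,-300,180,8);plan(A,A2);plan(A2,goal(W,440,-388,100,9))
```

```text
17.0833 [0.6 0.2 0.2]
gp [ 59.4  46.3 116.2] ang [-0.2 -0.2  0.1]
blob [   0  170   79  100 4799]
c 38.9 -139.6 52.3 67.4 ang -0.2
9 x [[-3.4, -33.4, -4.6], [0.0011, 0.0488, 0.0039]]
6 x [[-0.3, -30.1, 1.7], [0.0, 0.0, -0.0349]]
4 x [[4.4, -21.6, 20.0], [0.0, 0.0, -0.0044]]
```

{"op": "apply_moves", "data": {
  "series": [
    [[-3.4, -33.4, -4.6], [0.001, 0.0488, 0.004]],
    [[-3.4, -33.4, -4.6], [0.001, 0.0488, 0.004]],
    [[-3.4, -33.4, -4.6], [0.001, 0.0488, 0.004]],
    [[-3.4, -33.4, -4.6], [0.001, 0.0488, 0.004]],
    [[-3.4, -33.4, -4.6], [0.001, 0.0488, 0.004]],
    [[-3.4, -33.4, -4.6], [0.001, 0.0488, 0.004]],
    [[-3.4, -33.4, -4.6], [0.001, 0.0488, 0.004]],
    [[-3.4, -33.4, -4.6], [0.001, 0.0488, 0.004]],
    [[-3.4, -33.4, -4.6], [0.001, 0.0488, 0.004]],
    [[0, 0, 0], [0, 0, 0]]
  ],
  "claw": 1
}}

```text
t: 17.97
tool_pos: [0.4402, -0.1255, 0.3543]
orientation: [-0.119, -3.131, 0.002]
force: [1.2, 0.1, 0.0]
opening: 0.0927
gripper_force: 0.0
```

{"op": "apply_moves", "data": {
  "series": [
    [[-0.3, -30.1, 1.7], [0, 0, -0.035]],
    [[-0.3, -30.1, 1.7], [0, 0, -0.035]],
    [[-0.3, -30.1, 1.7], [0, 0, -0.035]],
    [[-0.3, -30.1, 1.7], [0, 0, -0.035]],
    [[-0.3, -30.1, 1.7], [0, 0, -0.035]],
    [[-0.3, -30.1, 1.7], [0, 0, -0.035]],
    [[4.4, -21.6, 20], [0, 0, -0.0044]],
    [[4.4, -21.6, 20], [0, 0, -0.0044]],
    [[4.4, -21.6, 20], [0, 0, -0.0044]],
    [[4.4, -21.6, 20], [0, 0, -0.0044]],
    [[0, 0, 0], [0, 0, 0]],
    [[0, 0, 0], [0, 0, 0]]
  ]
}}

```text
t: 18.97
tool_pos: [0.439, -0.3885, 0.2613]
orientation: [0.242, -3.126, -0.008]
force: [0.3, 0.7, 0.2]
opening: 0.0928
gripper_force: 0.0
```

Run:
```python
from h import *
W=np.eye(4);s=robot.read_state();G=tool(s);print(s["t"],s["q"].round(2),s["force"].round(1));gp(G,W)
p,d=robot.read_camera("wrist");cv2.imwrite("pics/w7.png",p)
```

```text
18.9667 [-0.81  0.21  1.67 -0.    1.27 -2.54] [0.3 0.7 0.2]
gp [ 437.8 -387.7   94.3] ang [8.9 0.4 0.3]
```

View pics/w7.png

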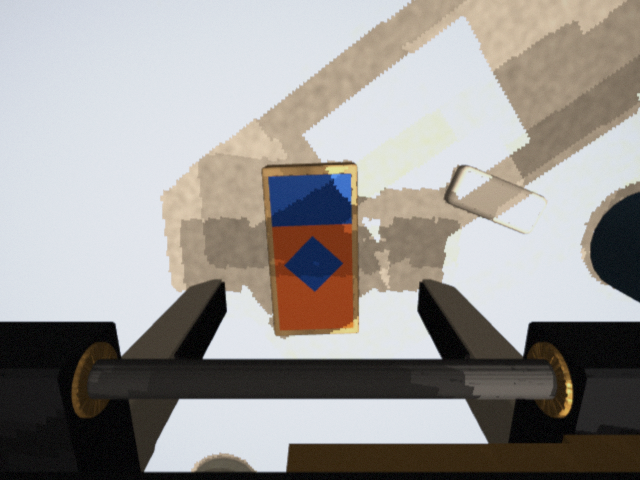

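Orange's corners are at (263,168), (357,166), (358,333) and (275,336). The eraser and mug are clear to the right.

Run:
```python
from h import *
W=np.eye(4);G=tool();c=robot.calibration("wrist")
P=onplane(c,[[263,168],[357,165],[358,333],[275,336]],W,.022)*1e3;x,y,_=P.mean(0);v=P[2]+P[3]-P[0]-P[1];a=np.degrees(np.arctan2(v[1],v[0]))
print(P.mean(0),a,[np.linalg.norm(P[i]-P[i-1]).round(1) for i in range(4)])
r=np.radians(a);A=goal(W,x+5*np.cos(r),y+5*np.sin(r),24,a);plan(G,A,5)
```

```text
[ 436.16793995 -392.91955425   22.        ] 10.666045473701907 [np.float64(110.3), np.float64(54.9), np.float64(109.9), np.float64(55.2)]
5 x [[-0.2, -0.8, 14.4], [0.0007, -0.0009, -0.0061]]
```

{"op": "apply_moves", "data": {
  "series": [
    [[-0.2, -0.8, 14.4], [0.001, -0.001, -0.006]],
    [[-0.2, -0.8, 14.4], [0.001, -0.001, -0.006]],
    [[-0.2, -0.8, 14.4], [0.001, -0.001, -0.006]],
    [[-0.2, -0.8, 14.4], [0.001, -0.001, -0.006]],
    [[-0.2, -0.8, 14], [0.001, -0.001, -0.006]],
    [[0, 0, 0], [0, 0, 0]],
    [[0, 0, 0], [0, 0, 0]]
  ]
}}

```text
t: 19.6
tool_pos: [0.4419, -0.3919, 0.1937]
orientation: [-0.293, 3.126, -0.006]
force: [0.5, -1.0, -0.1]
opening: 0.0932
gripper_force: 0.0
```

{"op": "apply_moves", "data": {
  "series": [
    [[0, 0, 0], [0, 0, 0]],
    [[0, 0, 0], [0, 0, 0]],
    [[0, 0, 0], [0, 0, 0]],
    [[0, 0, 0], [0, 0, 0]],
    [[0, 0, 0], [0, 0, 0]],
    [[0, 0, 0], [0, 0, 0]],
    [[0, 0, 0], [0, 0, 0]],
    [[0, 0, 0], [0, 0, 0]],
    [[0, 0, 0], [0, 0, 0]]
  ],
  "claw": 0.4
}}

```text
t: 20.35
tool_pos: [0.4416, -0.393, 0.1936]
orientation: [-0.292, 3.125, -0.007]
force: [-0.3, 1.5, 4.5]
opening: 0.0557
gripper_force: 20.0
```

Run:
```python
from h import *
W=np.eye(4);F=bT();s=robot.read_state();G=tool(s);print(s["t"],s["opening"],s["gripper_force"],s["force"].round(1),s["q"].round(2));gp(G,W)
B=G.copy();B[2,3]+=.16
A2=goal(W,440,-280,190,5);plan(B,A2);A=goal(W,440,-140,190,-2);plan(A2,A);C=goal(F,66,-46,75,0);plan(A,C)
```

```text
20.35 0.05566968917550739 20.00592738389969 [-0.3  1.5  4.5] [-0.81  0.3   1.7  -0.    1.14 -2.57]
gp [ 442.  -393.6   26.6] ang [10.7 -0.1 -0.3]
4 x [[-3.8, 28.0, -0.9], [-0.0011, 0.0006, 0.0248]]
5 x [[-1.1, 28.0, 0.0], [0.0, 0.0, 0.0244]]
8 x [[0.8, 28.6, 10.3], [-0.0001, -0.0545, -0.0005]]
```

{"op": "apply_moves", "data": {
  "series": [
    [[0, 0, -20], [0, 0, 0]],
    [[0, 0, -35], [0, 0, 0]],
    [[0, 0, -35], [0, 0, 0]],
    [[0, 0, -35], [0, 0, 0]],
    [[0, 0, -35], [0, 0, 0]],
    [[-3.8, 28, -0.9], [-0.001, 0.0006, 0.0248]],
    [[-3.8, 28, -0.9], [-0.001, 0.0006, 0.0248]],
    [[-3.8, 28, -0.9], [-0.001, 0.0006, 0.0248]],
    [[-3.8, 28, -0.9], [-0.001, 0.0006, 0.0248]],
    [[-1.1, 28, 0], [0, 0, 0.0244]],
    [[-1.1, 28, 0], [0, 0, 0.0244]],
    [[-1.1, 28, 0], [0, 0, 0.0244]]
  ]
}}

```text
t: 21.35
tool_pos: [0.437, -0.194, 0.3562]
orientation: [0.02, -3.141, 0.001]
force: [0.5, -0.2, -1.0]
opening: 0.0557
gripper_force: 20.0
```

{"op": "apply_moves", "data": {
  "series": [
    [[-1.1, 28, 0], [0, 0, 0.0244]],
    [[-1.1, 28, 0], [0, 0, 0.0244]],
    [[0.8, 28.6, 10.3], [0, -0.0545, 0]],
    [[0.8, 28.6, 10.3], [0, -0.0545, 0]],
    [[0.8, 28.6, 10.3], [0, -0.0545, 0]],
    [[0.8, 28.6, 10.3], [0, -0.0545, 0]],
    [[0.8, 28.6, 10.3], [0, -0.0545, 0]],
    [[0.8, 28.6, 10.3], [0, -0.0545, 0]],
    [[0.8, 28.6, 10.3], [0, -0.0545, 0]],
    [[0.8, 28.6, 10.3], [0, -0.0545, 0]],
    [[0, 0, 0], [0, 0, 0]],
    [[0, 0, 0], [0, 0, 0]]
  ]
}}

```text
t: 22.35
tool_pos: [0.4558, 0.0904, 0.2737]
orientation: [0.042, 2.708, -0.011]
force: [-0.0, 0.2, -0.9]
opening: 0.0556
gripper_force: 20.0
```

Run:
```python
from h import *
F=bT();s=robot.read_state();G=tool(s);print(s["t"],s["opening"],s["gripper_force"],s["force"].round(1));gp(G,F)
plan(G,goal(F,66,-46,27,0),4)
```

```text
22.35 0.05558194242114311 19.99733179807663 [-0.   0.2 -0.9]
gp [ 63.4 -43.9  73.5] ang [ 0.   0.2 -0.1]
4 x [[-0.5, -0.6, 11.6], [-0.0003, -0.0007, 0.0001]]
```

{"op": "apply_moves", "data": {
  "series": [
    [[-0.7, -0.6, 11.6], [0, -0.001, 0]],
    [[-0.7, -0.6, 11.6], [0, -0.001, 0]],
    [[-0.7, -0.6, 11.6], [0, -0.001, 0]],
    [[-0.7, -0.6, 11.6], [0, 0, 0]],
    [[0, 0, 0], [0, 0, 0]],
    [[2, 0, 0], [0, 0, 0]],
    [[2, 0, 0], [0, 0, 0]],
    [[0, 0, 0], [0, 0, 0]],
    [[0, 0, 0], [0, 0, 0]]
  ]
}}

```text
t: 23.1
tool_pos: [0.4753, 0.0858, 0.2332]
orientation: [0.047, 2.701, -0.011]
force: [-0.3, 0.5, -0.2]
opening: 0.0558
gripper_force: 20.0
```

Run:
```python
from h import *
F=bT();s=robot.read_state();G=tool(s);print(s["t"],(F[:3,:3].T@s["force"]).round(1));gp(G,F)
```

```text
23.1 [-0.4  0.4 -0.1]
gp [ 65.2 -48.   28.6] ang [-0.2 -0.2 -0.1]
```

{"op": "apply_moves", "data": {
  "series": [
    [[1, 1.9, 1.6], [0, 0.003, -0.003]],
    [[2, 0, 0], [0, 0, 0]],
    [[1, 0, 0], [0, 0, 0]],
    [[0, 0, 0], [0, 0, 0]]
  ]
}}

```text
t: 23.43
tool_pos: [0.4735, 0.0881, 0.231]
orientation: [0.042, 2.701, -0.011]
force: [5.6, -1.1, 0.9]
opening: 0.0554
gripper_force: 20.0
```

{"op": "apply_moves", "data": {
  "series": [
    [[1, 0, 0], [0, 0, 0]],
    [[1, 0, 0], [0, 0, 0]],
    [[0, 0, 0], [0, 0, 0]]
  ]
}}

```text
t: 23.68
tool_pos: [0.4726, 0.0882, 0.2313]
orientation: [0.042, 2.697, -0.011]
force: [9.5, -0.5, 0.6]
opening: 0.0555
gripper_force: 20.0
```

Run:
```python
from h import *
F=bT();s=robot.read_state();G=tool(s);print(s["t"],(F[:3,:3].T@s["force"]).round(1));gp(G,F)
```

```text
23.6833 [ 8.9 -0.2 -3.5]
gp [ 62.6 -45.6  27.9] ang [ 0.  -0.4 -0.1]
```

Orange is against the ledge. I'll release it, back off and check the whole row.

{"op": "apply_moves", "data": {
  "series": [
    [[-1.5, 0, 0], [0, 0, 0]],
    [[0, 0, 0], [0, 0, 0]],
    [[0, 0, 0], [0, 0, 0]]
  ],
  "claw": 0.8
}}

```text
t: 23.93
tool_pos: [0.4717, 0.0881, 0.2289]
orientation: [0.043, 2.706, -0.012]
force: [-0.4, -0.1, -0.1]
opening: 0.071
gripper_force: 0.0
```

{"op": "apply_moves", "data": {
  "series": [
    [[0, 0, -5], [0, 0, 0]],
    [[0, 0, -15], [0, 0, 0]],
    [[0, 0, -25], [0, 0, 0]],
    [[0, 0, -30], [0, 0, 0]],
    [[0, 0, -30], [0, 0, 0]],
    [[0, 15, -30], [0, 0, 0]],
    [[0, 25, -30], [0, 0, 0]],
    [[0, 15, -15], [0, 0, 0]],
    [[0, 0, 0], [0, 0, 0]],
    [[0, 0, 0], [0, 0, 0]]
  ]
}}

```text
t: 24.77
tool_pos: [0.3974, 0.1462, 0.3929]
orientation: [0.039, 2.704, -0.011]
force: [0.4, -0.2, 0.5]
opening: 0.0743
gripper_force: 0.0
```

Run:
```python
from h import *
F=bT();s=robot.read_state();G=tool(s);print(s["t"],s["force"].round(1));gp(G,F)
p,d=robot.read_camera("wrist");cv2.imwrite("pics/w8.png",p)
q,_=robot.read_camera("top");cv2.imwrite("pics/top8.png",q)
```

```text
24.7667 [ 0.4 -0.2  0.5]
gp [ 60.1  10.2 206.9] ang [ 0.1 -0.1 -0. ]
```

View pics/w8.png

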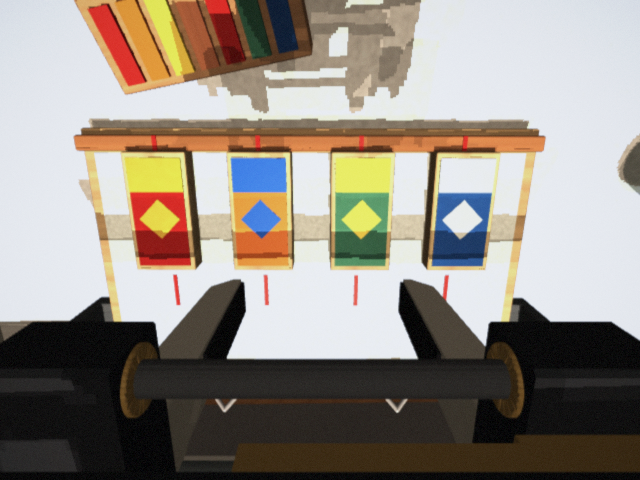

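The row is complete: the panels sit at cols 158, 260, 362 and 461, all touching the ledge. I'll check the numbers from the corners and hand in if they fit.

Run:
```python
from h import *
F=bT();c=robot.calibration("wrist");ok=True
for n,u in dict(red=[[122,153],[187,153],[195,268],[138,268]],orange=[[228,152],[291,152],[292,268],[235,268]],green=[[331,152],[394,152],[390,268],[332,268]],blue=[[435,153],[499,153],[486,268],[428,268]]).items():
    P=onplane(c,u,F,.022)*1e3;v=P[2]+P[3]-P[0]-P[1];a=np.degrees(np.arctan2(v[1],v[0]));m=P.mean(0)
    print(n,m.round(1),a.round(1));ok&=abs(a)<3 and 49<m[0]<61 and min(abs(m[1]-np.array([-138,-46,46,138])))<4.5
print(ok)
if ok:print(robot.close_job())
```

```text
red [  51.9 -136.9   22. ] -0.9
orange [ 51.4 -45.9  22. ] -0.6
green [51.3 44.4 22. ] 1.0
blue [ 51.7 134.5  22. ] 1.1
True
the job is handed in; nothing more can be done
None
```

All four panels are on the board in an even row, one per red mark and touching the ledge, and I handed the job in at about 25 s; my last camera check put them within 4 mm and about 1° of their marks, though the judge's verdict was not reported.

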